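# Shut the salt jar and lift the cast ring with the pickle tongs

### The arm

A 6-joint arm with a two-finger parallel gripper is mounted at the origin on the work surface. World frame = base frame: x ahead of the robot, y to its left, z up, the work surface at z = 0. Lengths are in mm, angles in rad, forces in N, time in s.
With the tool pointing down it reaches from about 350 to 950 mm from the base axis. Payload 17.4 kg.
Tool frame: the origin (TCP) lies midway between the tips of the shut fingers; the grasp point (between the pads) lies 19 mm behind it; z points along the fingers, x is the direction in which the jaws open and shut, and the axes are right-handed (so a half turn about z gives the same grasp; the last joint's range is limited). The gripper opens to 93 mm and grips with 3 to 60 N. Pads are 15 mm wide; open, the fingers measure 128 mm over their backs; the gripper's body (75 mm by 188 mm) begins 65 mm behind the grasp point.
Start: joints at [1.225, 0.116, 1.442, -0, 1.584, -0.038], TCP at [204.508, 643.28, 218.646] pointing down, gripper open.
Joint ranges: [-2.83, 2.83], [-0.83, 2.19], [0.07, 2.5], [-1.14, 4.28], [0.01, 3], [-2.97, 2.97]. Speed limits (rad/s): [1.89, 1.89, 2.22, 3.14, 3.14, 3.14].

### API

Orientations are given as [roll, pitch, yaw] about the fixed x, y, z axes, in that order (R = Rz(yaw) Ry(pitch) Rx(roll)).
In Python, from plant import telemetry, cams, robot gives the robot as it stands. The module is installed in compiled form; this text tells all that it offers.
- The arm moves only by the shell command python3 -m handwheel 'ROWS' [OPENING]. ROWS is JSON, a list of rows, each an object of numbers: "tx", "ty", "tz": the shift along the tool's x, y, z in mm; "twist": the turn about the tool's z in rad. In form: [{"tx": .., "ty": .., "tz": .., "twist": ..}, ...]. A call has 1 to 20 rows; each row is the pose to reach, as a shift and turn from the pose measured when the call began, along the tool's axes at that moment; what a row does not reach only later rows make up. A row lasts 1/12 s, in which the tool goes at most 41.7 mm and 7.16 degrees, less where a joint would pass 70% of its speed; a pose out of reach is approached as far as the arm can. A call with a gripper value outside its range is refused whole. OPENING is the closure, from 0 (fully open) to 1 (shut), set as the call begins (- or left out, the last holds). The fingers move at their own pace and stop on an object; the grip force is fixed at half the most. Time passes only in rows, so rows that repeat a pose let the fingers close. It gives the time, the measured TCP pose, the force and the opening at its end, in the units of the state.
- telemetry.get_state(): the state, without advancing time (a new reading comes with each control period).
- cams.camera(name): name is "scene" or "side" or "wrist"; returns the picture (480x640x3 uint8, red, green, blue); there is no depth.
- cams.calibration(name): a dict with "intrinsics" (3x3 intrinsics, pixels), "rvec" (rotation vector, rad) and "tvec" (3), from world to camera coordinates, as OpenCV has them; the wrist camera has in their place "T_tool_cam" (4x4, takes a point from camera to tool coordinates, whose origin is the TCP and whose axes are the tool frame's). Camera axes: x right, y down, z forward; pixel columns grow to the right and rows downward; lengths in mm; the calibration is good to about 2 mm. A picture is of the moment at which its call begins: read the wrist's pose just before it. calibration takes no time and is no camera call.
- robot.close_job(): hands the job in, once; it reports no verdict.
The state is a dict: "t": time; "joint_pos": joint angles; "joint_velocities": joint speeds; "joint_efforts": joint torques, N m; "ee_pos": TCP position; "eef_rot": TCP orientation; "contact_force": force on the tool from outside, world axes, zero at the start; "moment": the same for the moment, N m; "gripper_width": opening from 0.0 (shut) to 1.0 (fully open).
Only numpy, scipy, OpenCV 4.12 (cv2) and the standard library are available. Lean on these libraries where they do the work, as an engineer would, in place of code of your own. Each camera call takes 0.05 s, during which the arm holds its last target.

### The job

The pieces in the rinse tray are fresh from the pickling bath, so keep your fingers off them. First press the lid of the white ceramic salt jar down until it is fully home, so that no drips get in; then take the copper tongs from the wooden block, close their tips on the band ring in the tray and lift it, leaving the other two pieces lying in the tray and the jug, bottle and pliers where they are. Finish while holding: keep the tongs squeezed with the ring held still between the tips, about 10 cm up over the tray.

Things in the scene. Friction and masses are not known exactly. Their poses are not given: they have to be found in the camera images.
- lid_knob (a point): centre of the flat top (34 mm across) of the knob in the middle of the salt jar's lid, 174 mm above the counter at joint value 0, 166 mm when the lid is home. Jar: white ceramic cylinder, 92 mm in diameter, fixed upright on the folded wooden step stool, which lies flat as a low riser (top board 400 x 220 mm, 55 mm above the counter). Lid: white disc, 88 mm across. z is up.
- jar_lid (a joint): how far the lid has been pushed down, m: 0 = standing 8 mm proud of the rim, with a dark rubber gasket showing below it; 0.008 = fully home (hard stop). It starts between 0 and 0.003, needs about 7 N straight down to move and stays where it is left.
- tongs_grip (a point): grip point of the copper tongs, midway between the arms, 63 mm below the top of the bow. The tongs stand upright, tips down, in the block's slot: this point is then 130 mm above the counter and 118 mm above the ends of the tips. z up along the tongs; y from arm to arm, the direction to squeeze. Here they measure 46 mm over the arms when open, about 35 mm closed on the ring, about 26 mm shut empty.
- tongs_tip (a point): midway between the tips of the tongs, 6 mm above their ends, 112 mm below tongs_grip; same axes. Open, the tips are 60 mm apart inside, 68 mm over their outsides; for each mm that the arms are squeezed together at the grip point, the tips come 3 mm together. Their inner faces are flat, 14 mm wide, 22 mm tall, and parallel when closed on the ring.
- tongs: the tongs, 182 mm long, 76 g; origin midway between the ends of the tips, axes as tongs_grip. Two flat arms (strips 14 mm wide along x, 3 mm thick) joined at the top by a sprung bow. The arms push back open: at the grip point with about 4 N each when nearly open, 8 N when closed on the ring; let go, they spring open.
- tong_left: the arm of the tongs on their +y side; origin at its hinge under the bow, 173 mm above the ends of the tips.
- tong_right: the arm of the tongs on their -y side; origin at its hinge under the bow, 173 mm above the ends of the tips.
- block: wooden tool block, fixed, 70 x 105 mm and 62 mm high, short burs standing to 84 mm in a row near its +x edge. Origin under its centre; its y axis runs along the slot (19 x 74 mm, 50 mm deep, open at the top) in which the tongs stand.
- band_mid (a point): centre, half-way up, of the wide band ring: plain silver-coloured metal, 26 mm outer and 21.6 mm inner diameter, 12 mm high, 18 g, lying flat in the tray (a see-through hole in its middle, the only piece with one). z is its axis, up at the start.
- tray: blue-glazed ceramic rinse tray, fixed, 125 x 180 mm, walls 4 mm thick and 16 mm high, inner floor 4 mm above the counter. Origin under its centre, y along its length. The three metal pieces lie in a row along it about 55 mm apart, the ring in any of the places.
- disc: domed silver-coloured disc pendant, 26 mm in diameter and 7 mm thick, no hole, lying in the tray; origin under its centre. To be left lying.
- bar: silver-coloured bar, 34 x 10 x 6 mm, long along its x, lying in the tray; origin under its centre. To be left lying.
- jug: orange plastic measuring jug, 120 mm high, about 96 mm across with a handle to its +y, standing on the stool; origin under its centre. To be left alone.
- bottle: amber glass bottle with twist cap, 60 mm in diameter, 150 mm high, standing on the stool; origin under its centre. To be left alone.
- pliers: steel pliers, 160 mm long, lying flat on the stool along their y; origin at the pivot, on the underside. To be left alone.
- band: the band ring as a whole; origin under its centre, 6 mm below band_mid.

How it is judged:
By the outcome, as a careful person would: the job done as asked, in the order asked, and still so for the second after the job is handed in, while the arm keeps its last pose, push and grip.
It also fails if it takes over 61 s, if anything falls off the work surface, if the arm or the gripper's body presses on something with over 40 N, if the wrist force passes 120 N, or if a joint passes its speed limit or range.

## Working session

There is one attempt and no reset: what is moved stays moved. The work goes in short steps, Python scripts to look and compute and a shell command to move; the robot and the scene stay as the last step left them, time stands still between calls to the robot, and variables do not carry over. Pictures are saved under pics/ and viewed, and the job is handed in when it is done.

```bash
mkdir -p pics && ls && python3 - <<'E'
from plant import telemetry, cams, robot
import cv2
print(telemetry.get_state())
for n in ["scene","side","wrist"]:
    cv2.imwrite(f"pics/{n}0.png",cams.camera(n)[:,:,::-1])
    print(n,cams.calibration(n))
E
```

```text
pics
{'t': 0.0, 'joint_pos': array([ 1.22521977e+00,  1.16493599e-01,  1.44225423e+00, -1.67917349e-05,
        1.58397291e+00, -3.78076812e-02]), 'joint_velocities': array([-0.00027781, -0.00048489, -0.00016631, -0.00107742, -0.00101011,
        0.00177654]), 'joint_efforts': array([-2.47487915e-03, -7.21236205e+01, -6.22647929e+01,  7.78409606e-02,
        2.35001516e-02, -9.47666376e-05]), 'ee_pos': array([204.43287143, 643.095885  , 217.90688828]), 'eef_rot': array([-3.14156679e+00,  1.12791592e-03,  1.26302726e+00]), 'contact_force': array([-0.31834136,  0.3084753 ,  0.53490311]), 'moment': array([ 0.03005685, -0.02288197,  0.01837771]), 'gripper_width': 0.99580616786132}
scene {'intrinsics': array([[495.79155816,   0.        , 308.8889268 ],
       [  0.        , 495.79155816, 240.89876423],
       [  0.        ,   0.        ,   1.        ]]), 'rvec': array([ 0.88433484,  2.42802454, -1.21489013]), 'tvec': array([ 389.24804659, -125.10751761, 1511.49684218])}
side {'intrinsics': array([[479.61001137,   0.        , 323.07265812],
       [  0.        , 479.61001137, 232.7147052 ],
       [  0.        ,   0.        ,   1.        ]]), 'rvec': array([ 2.1764526 , -0.04943599,  0.03439392]), 'tvec': array([-516.95225188,  143.79122328,  997.76291077])}
wrist {'intrinsics': array([[376.49933692,   0.        , 326.19038372],
       [  0.        , 376.49933692, 239.80861102],
       [  0.        ,   0.        ,   1.        ]]), 'T_tool_cam': array([[ 9.99999926e-01, -3.79303117e-04, -7.09209132e-05,
         2.53703448e-01],
       [ 3.83085001e-04,  9.53787265e-01,  3.00482455e-01,
        -8.38045952e+01],
       [-4.63304678e-05, -3.00482460e-01,  9.53787340e-01,
        -1.65975200e+02],
       [ 0.00000000e+00,  0.00000000e+00,  0.00000000e+00,
         1.00000000e+00]])}
```

View pics/scene0.png

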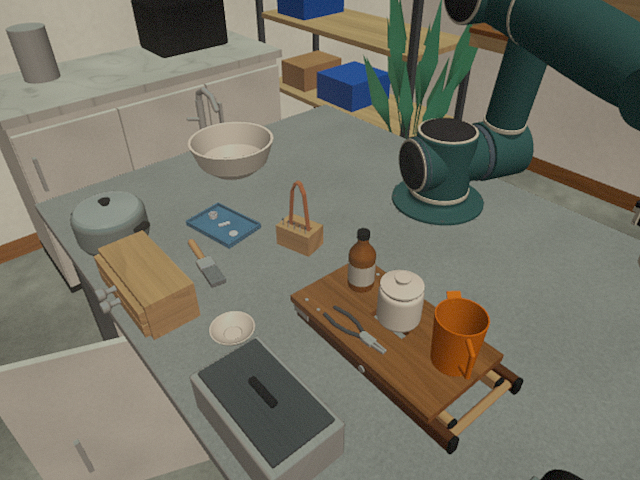

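View pics/side0.png

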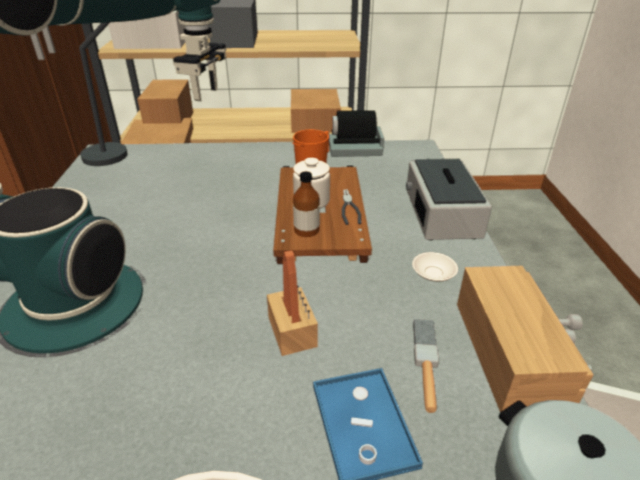

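View pics/wrist0.png

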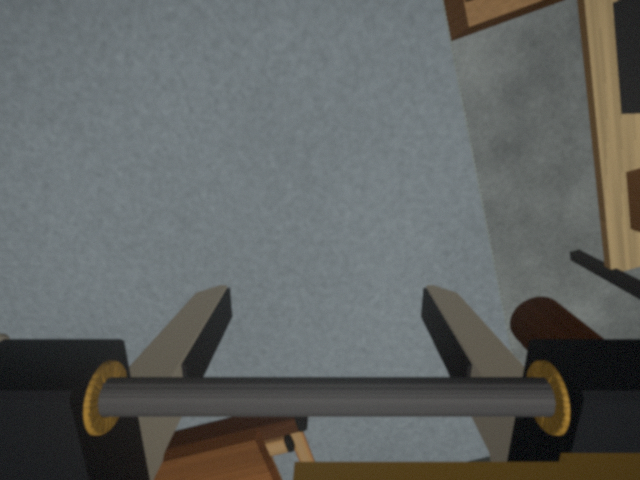

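The scene view shows the jar with its knob at about (402,277), the tongs in the block (298,220) and the tray (223,224). The side view shows the ring at (368,454), the bar at (362,422) and the disc at (360,393). I'll take enlarged crops next.

```bash
cat > h.py <<'E'
import numpy as np, cv2
from plant import telemetry, cams, robot
from scipy.spatial.transform import Rotation as Rn
def cam(n,st=None):
    c=cams.calibration(n);K=np.array(c["intrinsics"])
    if n=="wrist":
        st=st or telemetry.get_state()
        T=np.eye(4);T[:3,:3]=Rn.from_euler('xyz',st["eef_rot"]).as_matrix();T[:3,3]=st["ee_pos"]
        T=T@np.array(c["T_tool_cam"])
        return K,T[:3,:3],T[:3,3]
    R=cv2.Rodrigues(np.array(c["rvec"]))[0];return K,R.T,-R.T@np.array(c["tvec"])
def ray(n,uv,st=None):
    K,R,o=cam(n,st);d=R@np.linalg.inv(K)@np.array([uv[0],uv[1],1.]);return o,d/np.linalg.norm(d)
def onz(n,uv,z,st=None):
    o,d=ray(n,uv,st);return o+d*(z-o[2])/d[2]
def tri(n1,a,n2,b):
    o1,d1=ray(n1,a);o2,d2=ray(n2,b)
    s=np.linalg.lstsq(np.c_[d1,-d2],o2-o1,rcond=None)[0]
    p,q=o1+s[0]*d1,o2+s[1]*d2;return (p+q)/2,np.linalg.norm(p-q)
def proj(n,P,st=None):
    K,R,o=cam(n,st);x=(K@(R.T@(np.atleast_2d(P)-o).T)).T;return x[:,:2]/x[:,2:]
def crop(src,x0,y0,w,h,s,out):
    im=cv2.imread(src)[y0:y0+h,x0:x0+w];cv2.imwrite(out,cv2.resize(im,None,fx=s,fy=s,interpolation=cv2.INTER_CUBIC))
E
python3 - <<'E'
from h import *
crop("pics/scene0.png",170,170,160,110,5,"pics/c1.png")
crop("pics/scene0.png",340,220,160,120,5,"pics/c2.png")
crop("pics/side0.png",255,240,170,115,4,"pics/c3.png")
crop("pics/side0.png",300,360,130,120,5,"pics/c4.png")
crop("pics/side0.png",270,120,100,80,6,"pics/c5.png")
for n in("scene","side"):print(n,cam(n)[2])
E
```

```text
scene [1102.86501419  748.91392437  821.34361324]
side [ 476.23891958 -762.22835055  689.67442016]
```

View pics/c1.png

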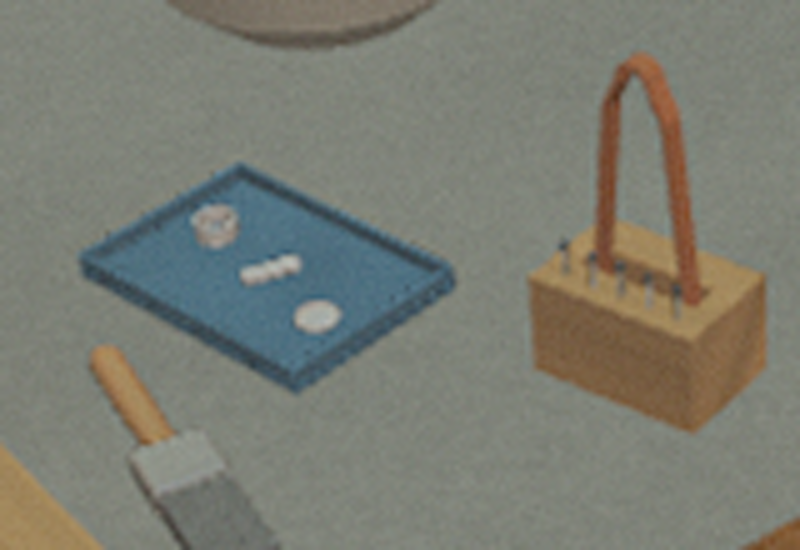

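View pics/c2.png

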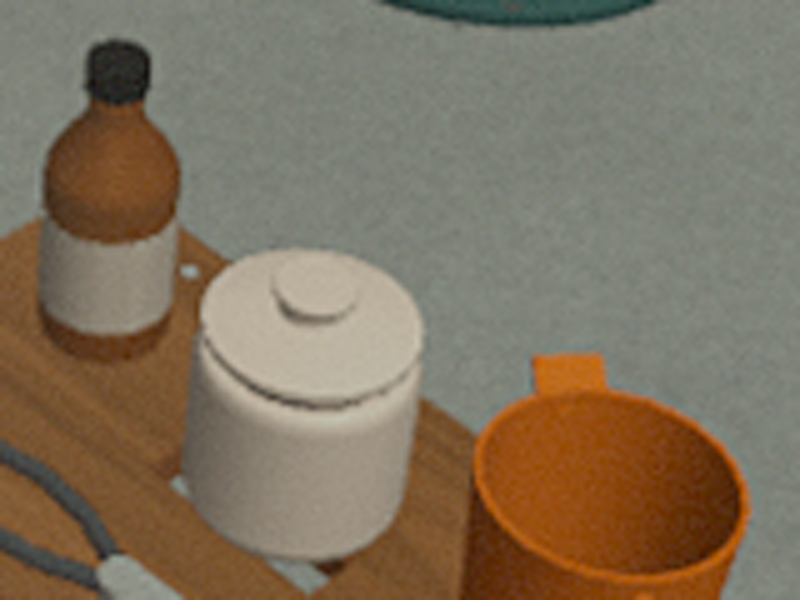

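View pics/c3.png

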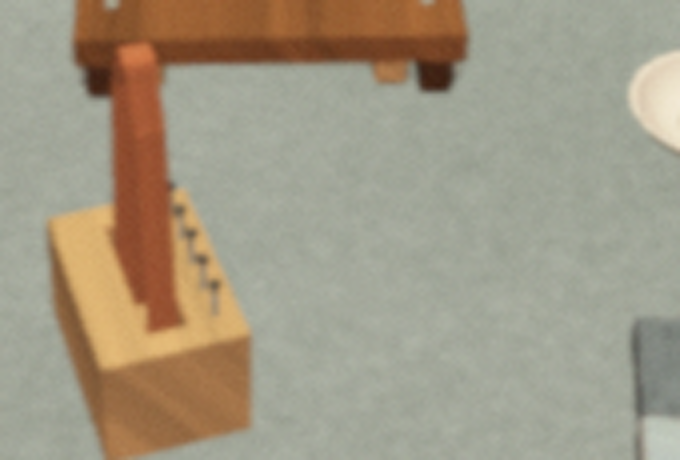

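View pics/c4.png

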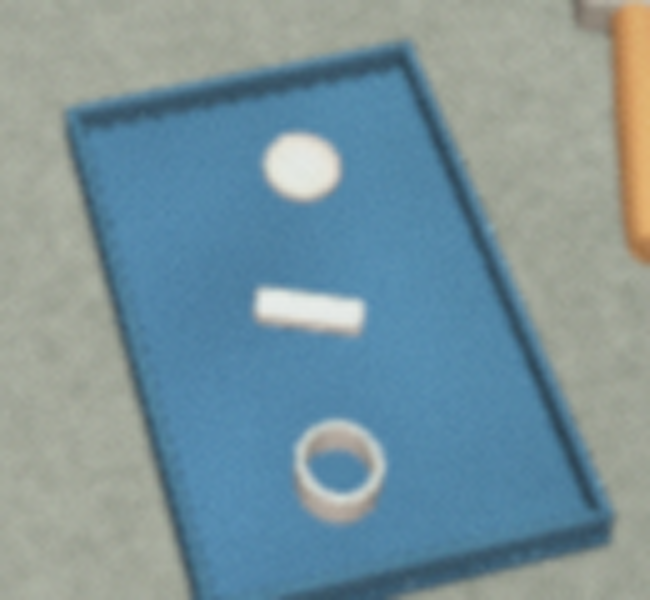

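View pics/c5.png

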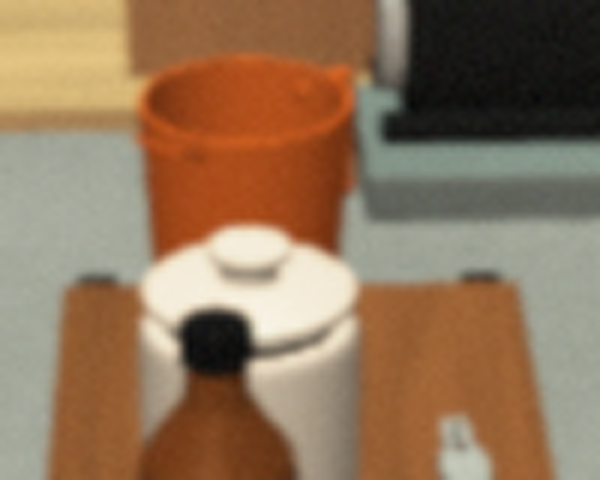

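```bash
cat > m.py <<'E'
from h import *
np.set_printoptions(precision=1,suppress=True)
S=lambda x,y:(170+x/5,170+y/5); J=lambda x,y:(340+x/5,220+y/5)
A=lambda x,y:(255+x/4,240+y/4); B=lambda x,y:(300+x/5,360+y/5); C=lambda x,y:(270+x/6,120+y/6)
k=J(316,283),C(250,247)
print("knob",tri("scene",k[0],"side",k[1]),onz("scene",k[0],172.5),onz("side",k[1],172.5))
bw=S(642,58),A(135,48)
print("bow",tri("scene",bw[0],"side",bw[1]),onz("scene",bw[0],193),onz("side",bw[1],193))
print("block scene",*[onz("scene",S(*p),62)[:2] for p in[(530,278),(620,222),(765,275),(690,338)]])
print("block side",*[onz("side",A(*p),62)[:2] for p in[(50,220),(185,190),(250,335),(103,368)]])
print("slotends/arms side",*[onz("side",A(*p),62)[:2] for p in[(130,300),(165,328)]])
print("arms scene",*[onz("scene",S(*p),62)[:2] for p in[(605,268),(690,300)]])
print("ring",onz("side",B(340,461),16),onz("scene",S(214,220),16))
print("disc",onz("side",B(302,165),9),onz("scene",S(318,316),9))
print("bar",onz("side",B(257,302),10),onz("side",B(363,312),10),onz("scene",S(270,268),10))
print("tray side",*[onz("side",B(*p),16)[:2] for p in[(68,113),(408,43),(612,518)]])
print("tray scene",*[onz("scene",S(*p),16)[:2] for p in[(82,262),(240,165),(455,272),(296,380)]])
E
python3 m.py
```

```text
knob (array([502. , 292. , 170.8]), np.float64(2.7409953575208683)) [501.8 293.1 172.5] [502.9 286.7 172.5]
bow (array([ 451.4, -101.6,  193.3]), np.float64(2.379017622323022)) [ 449.5 -102.3  193. ] [ 452.4 -102.3  193. ]
block scene [ 500.4 -140.1] [ 431.8 -150.3] [404.8 -60.7] [470.  -43.8]
block side [406.5 -64.6] [471.9 -45.5] [ 500.1 -145.3] [ 434.4 -162.6]
slotends/arms side [ 445.8 -120.7] [ 461.8 -139.3]
arms scene [ 464.7 -121.3] [449.  -69.3]
ring [ 566.5 -366.1   16. ] [ 568.5 -361.9   16. ]
disc [ 567.9 -256.6    9. ] [ 569.3 -250.3    9. ]
bar [ 547.6 -308.2   10. ] [ 580.9 -313.2   10. ] [ 565.6 -306.4   10. ]
tray side [ 489.8 -237.5] [ 609.8 -213. ] [ 643.5 -387.2]
tray scene [ 647.7 -374.4] [ 526.1 -403. ] [ 492.4 -226.5] [ 614.1 -200.4]
```

```bash
cat >> h.py <<'E'
def delta(p,yaw=None):
    st=telemetry.get_state();R=Rn.from_euler('xyz',st["eef_rot"]).as_matrix()
    d=R.T@(np.array(p,float)-st["ee_pos"])
    tw=0 if yaw is None else -(yaw-st["eef_rot"][2]) # down-pointing tool
    print("delta",d.round(1),"twist",round(tw,3),"rows",round(np.linalg.norm(d)/41.7,1),round(abs(tw)/.125,1), "pos",st["ee_pos"].round(1),st["eef_rot"].round(3),"t",round(st["t"],2))
E
python3 - <<'E'
from h import *
delta([502,291,280],-1.276)
E
```

```text
delta [-245.5  390.2  -61.7] twist 2.539 rows 11.2 20.3 pos [204.5 643.1 218.1] [-3.142e+00  1.000e-03  1.263e+00] t 0.15
```

```bash
python3 -m handwheel '[{"tz":-42},{"tx":-20,"ty":30,"tz":-62,"twist":0.1},{"tx":-245,"ty":390,"tz":-62,"twist":2.54},{"tx":-245,"ty":390,"tz":-62,"twist":2.54},{"tx":-245,"ty":390,"tz":-62,"twist":2.54},{"tx":-245,"ty":390,"tz":-62,"twist":2.54},{"tx":-245,"ty":390,"tz":-62,"twist":2.54},{"tx":-245,"ty":390,"tz":-62,"twist":2.54},{"tx":-245,"ty":390,"tz":-62,"twist":2.54},{"tx":-245,"ty":390,"tz":-62,"twist":2.54},{"tx":-245,"ty":390,"tz":-62,"twist":2.54},{"tx":-245,"ty":390,"tz":-62,"twist":2.54},{"tx":-245,"ty":390,"tz":-62,"twist":2.54},{"tx":-245,"ty":390,"tz":-62,"twist":2.54},{"tx":-245,"ty":390,"tz":-62,"twist":2.54},{"tx":-245,"ty":390,"tz":-62,"twist":2.54},{"tx":-245,"ty":390,"tz":-62,"twist":2.54},{"tx":-245,"ty":390,"tz":-62,"twist":2.54},{"tx":-245,"ty":390,"tz":-62,"twist":2.54},{"tx":-245,"ty":390,"tz":-62,"twist":2.54}]' 1
python3 - <<'E'
from h import *
delta([502,291,280],-1.276)
st=telemetry.get_state();cv2.imwrite("pics/w1.png",cams.camera("wrist")[:,:,::-1])
print(st["contact_force"])
E
```

```text
delta [-245.5  390.2  -61.7] twist 2.539 rows 11.2 20.3 pos [204.5 643.1 218.1] [-3.142e+00  1.000e-03  1.263e+00] t 0.15
[-0.7291868  -0.24922901  0.34410997]validation failed for argument at $[0]...
```

View pics/w1.png

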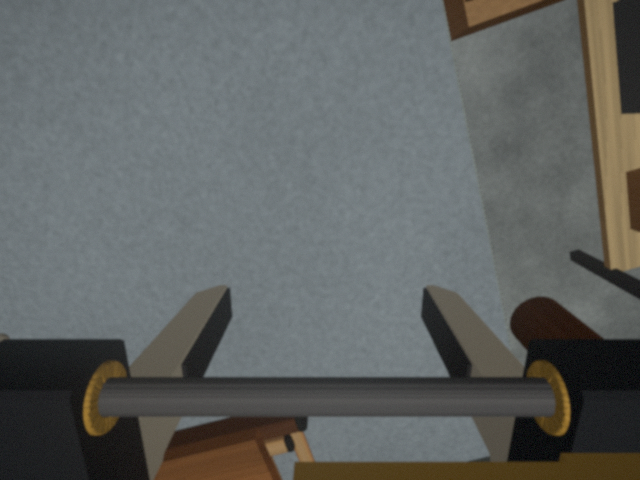

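The call was refused because row 0 lacks some keys, so the arm hasn't moved. I'll give every row all four.

```bash
python3 -m handwheel '[{"tx":0,"ty":0,"tz":-42,"twist":0},{"tx":-20,"ty":30,"tz":-62,"twist":0.1},{"tx":-245,"ty":390,"tz":-62,"twist":2.54},{"tx":-245,"ty":390,"tz":-62,"twist":2.54},{"tx":-245,"ty":390,"tz":-62,"twist":2.54},{"tx":-245,"ty":390,"tz":-62,"twist":2.54},{"tx":-245,"ty":390,"tz":-62,"twist":2.54},{"tx":-245,"ty":390,"tz":-62,"twist":2.54},{"tx":-245,"ty":390,"tz":-62,"twist":2.54},{"tx":-245,"ty":390,"tz":-62,"twist":2.54},{"tx":-245,"ty":390,"tz":-62,"twist":2.54},{"tx":-245,"ty":390,"tz":-62,"twist":2.54},{"tx":-245,"ty":390,"tz":-62,"twist":2.54},{"tx":-245,"ty":390,"tz":-62,"twist":2.54},{"tx":-245,"ty":390,"tz":-62,"twist":2.54},{"tx":-245,"ty":390,"tz":-62,"twist":2.54},{"tx":-245,"ty":390,"tz":-62,"twist":2.54},{"tx":-245,"ty":390,"tz":-62,"twist":2.54},{"tx":-245,"ty":390,"tz":-62,"twist":2.54},{"tx":-245,"ty":390,"tz":-62,"twist":2.54}]' 1
python3 - <<'E'
from h import *
delta([502,291,280],-1.276)
st=telemetry.get_state();cv2.imwrite("pics/w2.png",cams.camera("wrist")[:,:,::-1])
print(st["contact_force"],st["joint_pos"])
E
```

```text
t: 1.87
ee_pos: [501.9, 291.5, 280.2]
eef_rot: [3.141, -0.0, -1.093]
contact_force: [0.7, 0.1, -0.6]
gripper_width: 0.007
delta [0.5 0.1 0.2] twist 0.183 rows 0.0 1.5 pos [501.9 291.5 280.2] [ 3.141 -0.    -1.093] t 1.87
[ 0.66023078  0.14863283 -0.55719112] [ 4.82470438e-01 -9.89379403e-02  1.55922305e+00 -4.87269641e-04
  1.68205018e+00  1.57565912e+00]
```

View pics/w2.png

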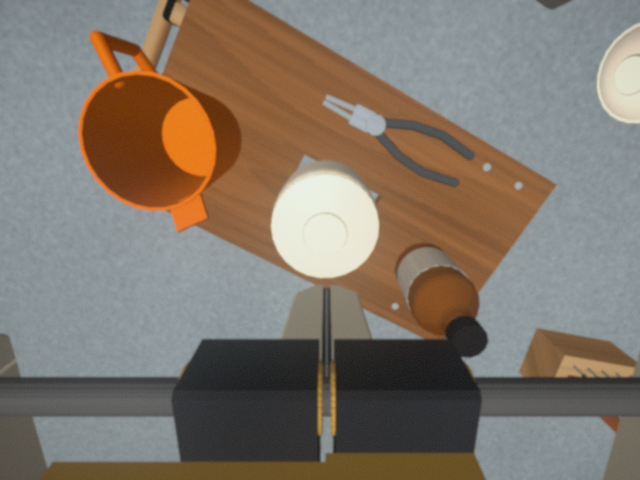

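The wrist view shows the knob's flat top near (324,233), with the bottle cap at (467,335).

```bash
python3 - <<'E'
from h import *
im=cv2.imread("pics/w2.png")
g=cv2.GaussianBlur(im,(5,5),0)[:,:,2]
c=cv2.createCLAHE(8,(8,8)).apply(g)[150:290,260:390]
cv2.imwrite("pics/c6.png",cv2.resize(c,None,fx=4,fy=4))
for z in(166,172,174):print(onz("wrist",(324.5,233),z))
print(proj("wrist",[[504,290,172]]))
E
```

```text
[502.98687421 293.41880682 166.        ]
[504.57797006 294.1951937  172.        ]
[505.10833534 294.45398933 174.        ]
[[329.08504846 236.03002153]]
```

View pics/c6.png

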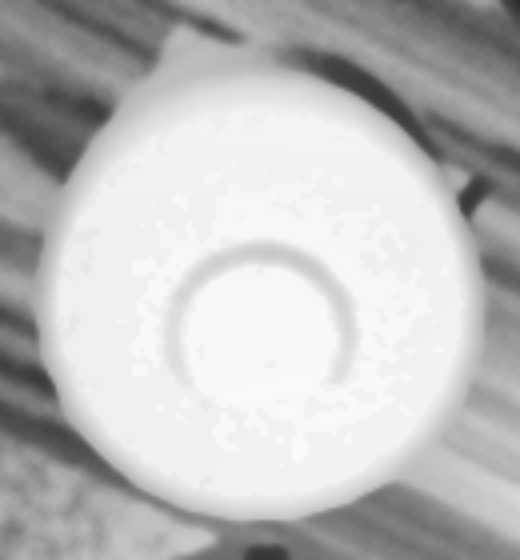

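```bash
python3 - <<'E'
from h import *
delta([503.5,292.8,180])
E
```

```text
delta [ -0.5  -2.1 100.2] twist 0 rows 2.4 0.0 pos [501.9 291.5 280.2] [ 3.141e+00 -1.000e-03 -1.103e+00] t 1.92
```

```bash
python3 -m handwheel '[{"tx":-0.5,"ty":-2,"tz":35,"twist":0},{"tx":-0.5,"ty":-2,"tz":70,"twist":0},{"tx":-0.5,"ty":-2,"tz":95,"twist":0},{"tx":-0.5,"ty":-2,"tz":102,"twist":0},{"tx":-0.5,"ty":-2,"tz":102,"twist":0}]'
python3 -m handwheel '[{"tx":0,"ty":0,"tz":3,"twist":0},{"tx":0,"ty":0,"tz":5,"twist":0},{"tx":0,"ty":0,"tz":7,"twist":0},{"tx":0,"ty":0,"tz":9,"twist":0},{"tx":0,"ty":0,"tz":9,"twist":0}]'
```

```text
t: 2.33
ee_pos: [502.8, 292.4, 176.5]
eef_rot: [3.138, -0.001, -1.101]
contact_force: [-0.9, -0.3, -0.1]
gripper_width: 0.003
t: 2.75
ee_pos: [503.2, 292.7, 169.0]
eef_rot: [3.14, -0.001, -1.101]
contact_force: [0.7, 0.0, 0.6]
gripper_width: 0.003
```

```bash
python3 -m handwheel '[{"tx":0,"ty":0,"tz":1,"twist":0},{"tx":0,"ty":0,"tz":2,"twist":0},{"tx":0,"ty":0,"tz":2,"twist":0}]'
python3 - <<'E'
from h import *
st=telemetry.get_state()
crop("pics/w2.png",0,0,1,1,1,"pics/x.png")
cv2.imwrite("pics/s1.png",cams.camera("side")[:,:,::-1]);crop("pics/s1.png",260,100,110,80,7,"pics/c7.png")
E
```

```text
t: 3.0
ee_pos: [503.7, 292.9, 167.9]
eef_rot: [-3.141, -0.0, -1.101]
contact_force: [0.3, 0.1, 4.6]
gripper_width: 0.008
```

View pics/c7.png

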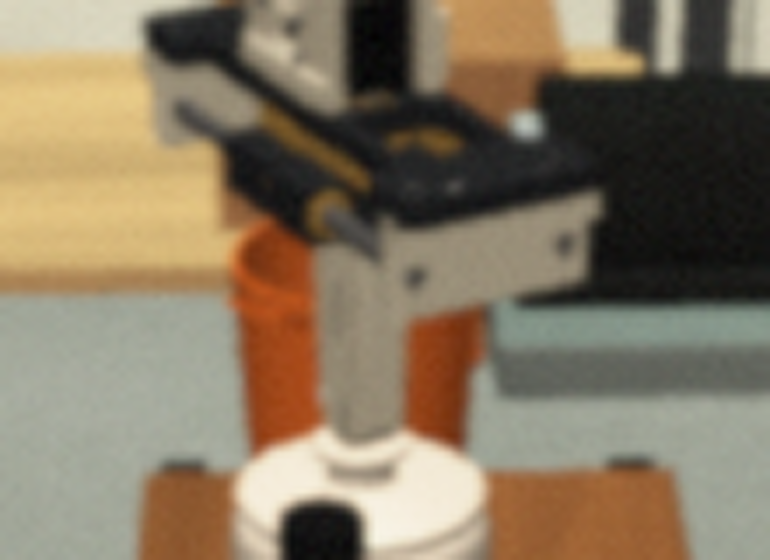

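The fingers are on the knob and centred, and force is building (4.6 N). I'll keep pressing down to the hard stop.

```bash
python3 -m handwheel '[{"tx":0,"ty":0,"tz":1.5,"twist":0},{"tx":0,"ty":0,"tz":3,"twist":0},{"tx":0,"ty":0,"tz":3,"twist":0},{"tx":0,"ty":0,"tz":3,"twist":0}]'
python3 -m handwheel '[{"tx":0,"ty":0,"tz":1,"twist":0},{"tx":0,"ty":0,"tz":2,"twist":0},{"tx":0,"ty":0,"tz":2,"twist":0}]'
```

```text
t: 3.38
ee_pos: [503.8, 293.0, 166.1]
eef_rot: [-3.141, -0.0, -1.101]
contact_force: [-3.8, -2.2, 9.9]
gripper_width: 0.004
t: 3.63
ee_pos: [503.8, 293.0, 166.1]
eef_rot: [-3.139, -0.0, -1.101]
contact_force: [-7.3, -3.8, 15.8]
gripper_width: 0.007
```

```bash
python3 -m handwheel '[{"tx":0,"ty":0,"tz":2,"twist":0},{"tx":0,"ty":0,"tz":3.5,"twist":0},{"tx":0,"ty":0,"tz":3.5,"twist":0},{"tx":0,"ty":0,"tz":3.5,"twist":0}]'
python3 - <<'E'
from h import *
cv2.imwrite("pics/s2.png",cams.camera("side")[:,:,::-1]);crop("pics/s2.png",260,140,110,60,7,"pics/c8.png")
E
```

```text
t: 3.97
ee_pos: [504.0, 293.1, 166.0]
eef_rot: [-3.137, -0.001, -1.1]
contact_force: [-11.9, -6.7, 27.3]
gripper_width: 0.007
```

View pics/c8.png

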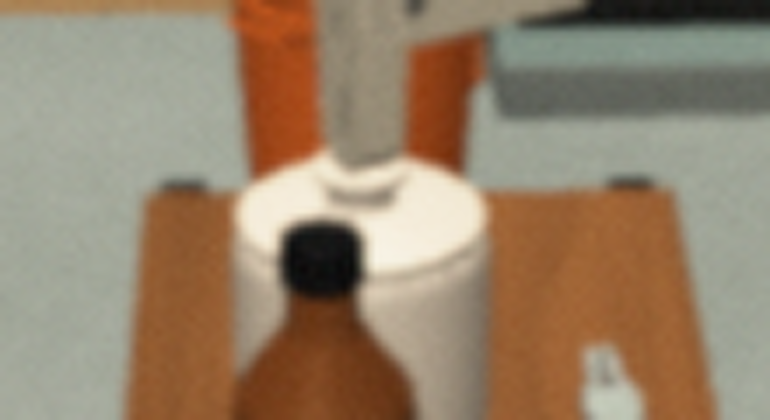

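The lid is seated: no gasket shows, and the force rose to 27 N with no movement at z=166.0. Next I'll retreat and go above the tongs.

```bash
python3 -m handwheel '[{"tx":0,"ty":0,"tz":-20,"twist":0},{"tx":0,"ty":0,"tz":-60,"twist":0},{"tx":0,"ty":0,"tz":-100,"twist":0},{"tx":0,"ty":0,"tz":-134,"twist":0},{"tx":0,"ty":0,"tz":-134,"twist":0.17}]' 
python3 - <<'E'
from h import *
cv2.imwrite("pics/s3.png",cams.camera("scene")[:,:,::-1]);crop("pics/s3.png",340,220,160,120,5,"pics/c9.png")
delta([452,-101.5,300],-1.276)
E
```

```text
t: 4.43
ee_pos: [504.4, 293.4, 308.1]
eef_rot: [-3.128, 0.001, -1.222]
contact_force: [1.1, 0.6, 0.5]
gripper_width: 0.002
delta [356.4 177.6   2.2] twist 0.036 rows 9.5 0.3 pos [504.1 293.2 304.4] [-3.131e+00  1.000e-03 -1.240e+00] t 4.48
```

View pics/c9.png

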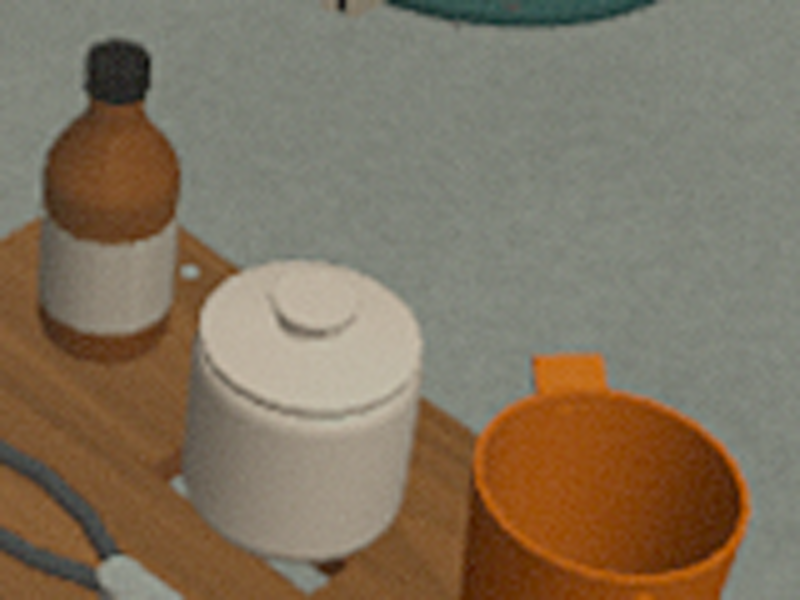

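The lid sits on the rim and the dark gasket gap has gone. The bottle, jug and pliers haven't moved. Now I'll move over the block with the gripper open.

```bash
python3 -m handwheel '[{"tx":36,"ty":18,"tz":-20,"twist":0.04},{"tx":356,"ty":178,"tz":0,"twist":0.04},{"tx":356,"ty":178,"tz":0,"twist":0.04},{"tx":356,"ty":178,"tz":0,"twist":0.04},{"tx":356,"ty":178,"tz":0,"twist":0.04},{"tx":356,"ty":178,"tz":0,"twist":0.04},{"tx":356,"ty":178,"tz":0,"twist":0.04},{"tx":356,"ty":178,"tz":0,"twist":0.04},{"tx":356,"ty":178,"tz":0,"twist":0.04},{"tx":356,"ty":178,"tz":0,"twist":0.04},{"tx":356,"ty":178,"tz":0,"twist":0.04},{"tx":356,"ty":178,"tz":0,"twist":0.04},{"tx":356,"ty":178,"tz":0,"twist":0.04}]' 0
python3 - <<'E'
from h import *
st=telemetry.get_state();np.save("st_w3.npy",st,allow_pickle=True)
cv2.imwrite("pics/w3.png",cams.camera("wrist")[:,:,::-1])
delta([452,-101.5,300],-1.276)
print(proj("wrist",[[451.5,-101.6,193],[451.5,-101.6,130]],st))
E
```

```text
t: 5.57
ee_pos: [451.5, -101.0, 301.6]
eef_rot: [-3.132, 0.002, -1.279]
contact_force: [-0.0, 0.1, 0.3]
gripper_width: 0.89
delta [ 1.1 -0.1  1.7] twist -0.002 rows 0.0 0.0 pos [ 451.6 -100.5  301.7] [-3.132e+00  2.000e-03 -1.278e+00] t 5.62
[[327.34848694 239.04284829]
 [327.27130957 219.38580863]]
```

View pics/w3.png

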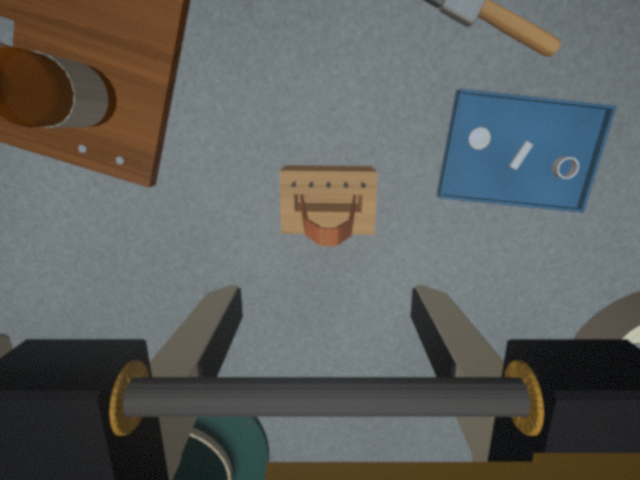

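The wrist view shows the bow at about (328,236), the block square to the image, and the tray with its three pieces. I'll enlarge it for finer measurement.

```bash
python3 - <<'E'
from h import *
crop("pics/w3.png",265,155,130,100,6,"pics/c10.png")
crop("pics/w3.png",430,80,195,140,4,"pics/c11.png")
E
```

```text
(no output)
```

View pics/c10.png

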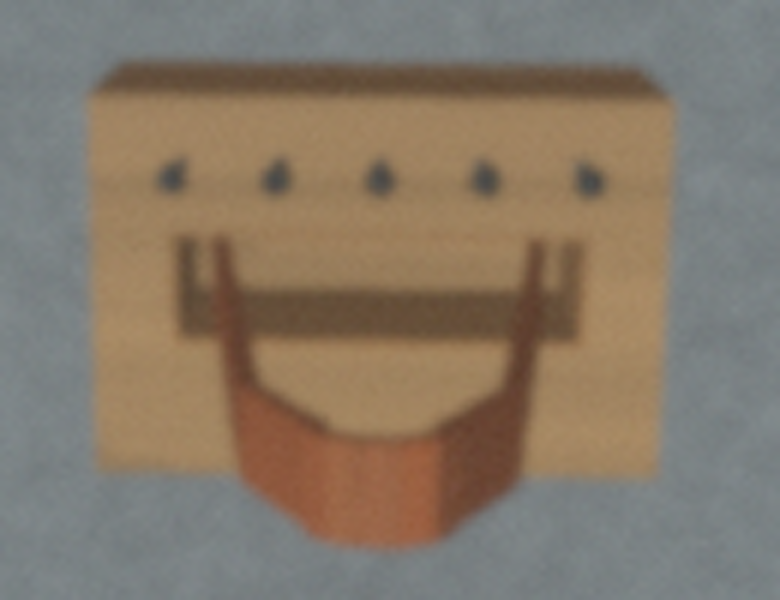

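View pics/c11.png

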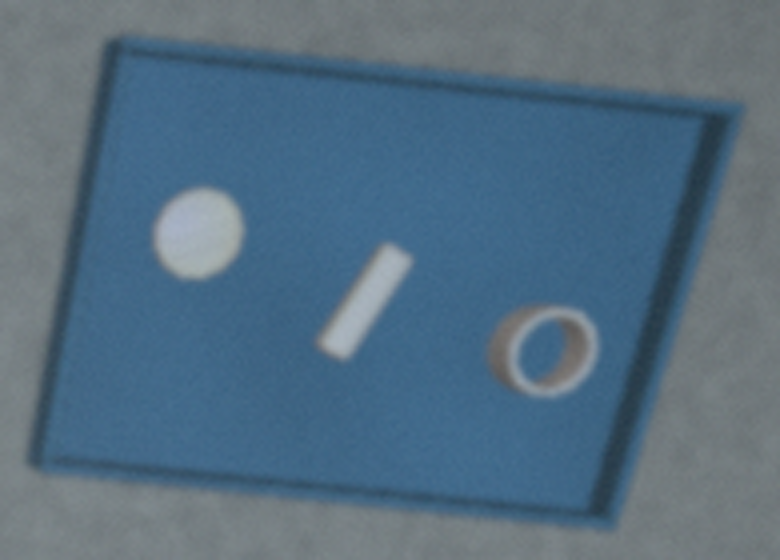

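```bash
python3 - <<'E'
from h import *
st=np.load("st_w3.npy",allow_pickle=True).item()
P=lambda x,y:(265+x/6-.4,155+y/6-.4)
Q=lambda x,y:(430+x/4-.4,80+y/4-.4)
c=np.array([onz("wrist",P(*p),62,st) for p in[(93,97),(673,105),(660,476),(97,470)]])
print("block",c[:,:2].round(1).tolist(),c.mean(0).round(1))
for a,b in((0,1),(3,2)):d=c[b]-c[a];print(np.linalg.norm(d),np.arctan2(d[1],d[0]))
s=np.array([onz("wrist",P(*p),62,st) for p in[(178,240),(583,243),(577,340),(180,335)]])
print("slot",s.mean(0),np.linalg.norm(s[1]-s[0]),[np.arctan2(*(b-a)[[1,0]]) for a,b in((s[0],s[1]),(s[3],s[2]))])
print("bow",onz("wrist",P(383,492),193,st))
print("ring top",onz("wrist",Q(555,351),16,st))
print("tray",*[onz("wrist",Q(*p),16,st)[:2].round(1) for p in[(113,38),(742,104),(612,526),(33,465)]])
print("disc",onz("wrist",Q(199,233),8,st),"bar",*[onz("wrist",Q(*p),10,st) for p in((399,252),(333,350))])
E
```

```text
block [[472.2, -42.8], [500.6, -142.2], [434.8, -162.2], [405.6, -61.0]] [ 453.3 -102.    62. ]
103.34826315384618 -1.292783069438208
105.29977461546017 -1.2898950018756556
slot [ 453.52356213 -101.72199481   62.        ] 73.47384658284436 [np.float64(-1.2864803698159002), np.float64(-1.2917913655043116)]
bow [ 453.60037156 -101.83147957  193.        ]
ring top [ 567.69595501 -365.06865325   16.        ]
tray [ 610.4 -206.5] [ 645.3 -383.5] [ 524.8 -406.4] [ 491.4 -229.6]
disc [ 569.2633013  -253.67625867    8.        ] bar [ 581.02751072 -311.48455155   10.        ] [ 549.31305876 -304.99073732   10.        ]
```

```bash
python3 - <<'E'
from h import *
delta([453.4,-101.8,114],-1.29)
E
```

```text
delta [  2.1   0.5 187.7] twist 0.012 rows 4.5 0.1 pos [ 451.6 -100.5  301.7] [-3.132e+00  2.000e-03 -1.278e+00] t 5.62
```

```bash
python3 -m handwheel '[{"tx":2,"ty":0.5,"tz":20,"twist":0.012},{"tx":2,"ty":0.5,"tz":50,"twist":0.012},{"tx":2,"ty":0.5,"tz":80,"twist":0.012},{"tx":2,"ty":0.5,"tz":105,"twist":0.012},{"tx":2,"ty":0.5,"tz":130,"twist":0.012},{"tx":2,"ty":0.5,"tz":130,"twist":0.012}]' 0
python3 - <<'E'
from h import *
st=telemetry.get_state();delta([453.4,-101.8,114],-1.29);np.save("st_w4.npy",st,allow_pickle=True)
cv2.imwrite("pics/w4.png",cams.camera("wrist")[:,:,::-1])
print(proj("wrist",[[453.4,-101.8,193]],st))
E
```

```text
t: 6.12
ee_pos: [451.4, -100.3, 166.9]
eef_rot: [-3.137, 0.005, -1.288]
contact_force: [0.1, 0.5, -1.3]
gripper_width: 1.001
delta [ 2.3 -1.2 52.9] twist 0.002 rows 1.3 0.0 pos [ 451.4 -100.3  166.9] [-3.137  0.005 -1.288] t 6.12
[[330.85521447 328.03000779]]
```

View pics/w4.png

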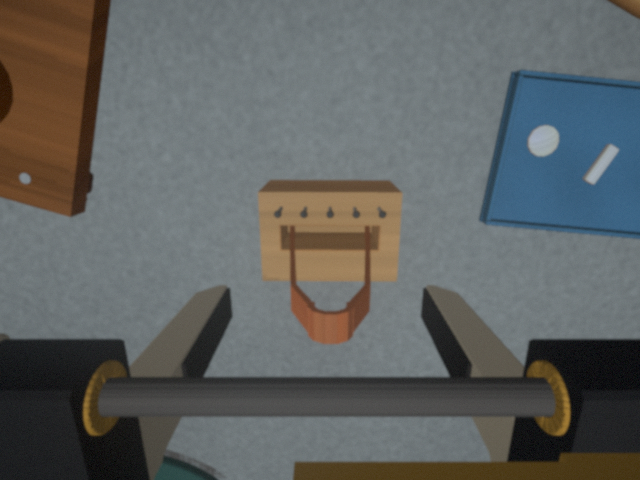

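The bow at (330,327) matches the prediction and sits centred between the fingers. I'll descend the rest of the way.

```bash
python3 -m handwheel '[{"tx":2,"ty":-1,"tz":15,"twist":0},{"tx":2,"ty":-1,"tz":30,"twist":0},{"tx":2,"ty":-1,"tz":45,"twist":0},{"tx":2,"ty":-1,"tz":52,"twist":0},{"tx":2,"ty":-1,"tz":52,"twist":0},{"tx":2,"ty":-1,"tz":52,"twist":0}]' 0
python3 - <<'E'
from h import *
delta([453.4,-101.8,114],-1.29)
E
```

```text
t: 6.67
ee_pos: [454.5, -101.8, 119.3]
eef_rot: [-3.134, 0.004, -1.287]
contact_force: [-0.2, -0.7, -0.3]
gripper_width: 1.005
delta [-0.3  1.1  5.3] twist 0.003 rows 0.1 0.0 pos [ 454.5 -101.8  119.3] [-3.134  0.004 -1.287] t 6.67
```

```bash
python3 -m handwheel '[{"tx":0,"ty":1,"tz":3,"twist":0},{"tx":0,"ty":1,"tz":5,"twist":0},{"tx":0,"ty":1,"tz":5,"twist":0}]' 0
python3 - <<'E'
from h import *
delta([453.4,-101.8,114],-1.29)
for n in("side","scene"):cv2.imwrite(f"pics/{n}5.png",cams.camera(n)[:,:,::-1])
crop("pics/side5.png",230,150,140,110,5,"pics/c12.png")
crop("pics/scene5.png",240,90,150,180,3,"pics/c13.png")
E
```

```text
t: 6.92
ee_pos: [453.7, -102.0, 114.7]
eef_rot: [-3.133, 0.003, -1.287]
contact_force: [0.3, -0.1, 0.2]
gripper_width: 0.999
delta [-0.3  0.2  0.7] twist 0.003 rows 0.0 0.0 pos [ 453.7 -102.   114.7] [-3.133e+00  3.000e-03 -1.287e+00] t 6.92
```

View pics/c12.png

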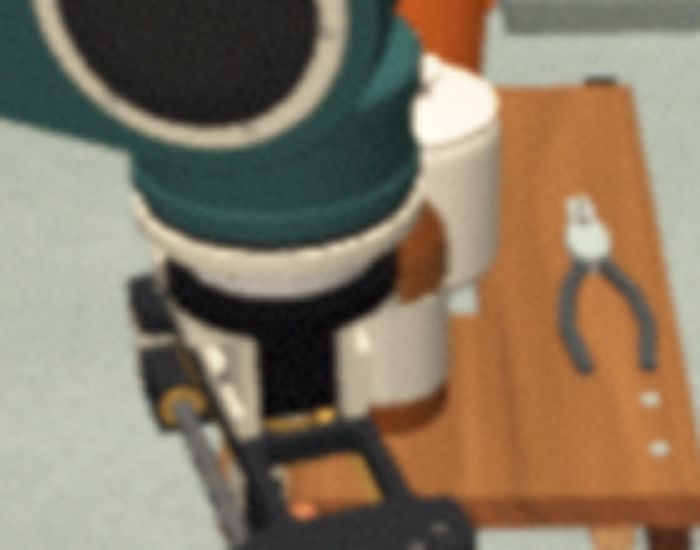

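View pics/c13.png

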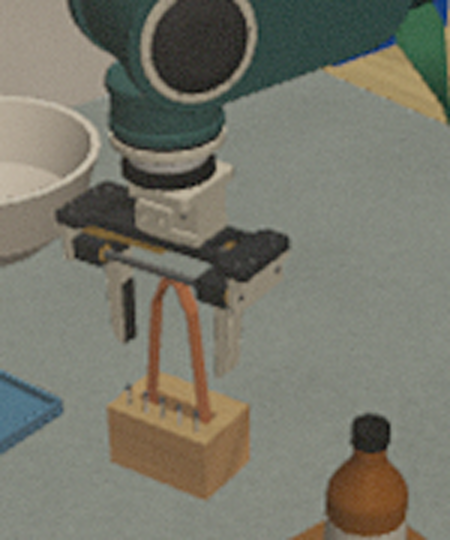

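The scene view shows the open fingers either side of the tongs, with the bow clear of the gripper body. I'll close part way for a light squeeze.

```bash
python3 -m handwheel '[{"tx":0,"ty":0,"tz":0,"twist":0},{"tx":0,"ty":0,"tz":0,"twist":0},{"tx":0,"ty":0,"tz":0,"twist":0},{"tx":0,"ty":0,"tz":0,"twist":0},{"tx":0,"ty":0,"tz":0,"twist":0},{"tx":0,"ty":0,"tz":0,"twist":0},{"tx":0,"ty":0,"tz":0,"twist":0},{"tx":0,"ty":0,"tz":0,"twist":0}]' 0.55
```

```text
t: 7.68
ee_pos: [453.7, -102.1, 114.7]
eef_rot: [-3.134, 0.003, -1.287]
contact_force: [0.2, -1.5, 1.7]
gripper_width: 0.482
```

```bash
python3 -m handwheel '[{"tx":0,"ty":0,"tz":0,"twist":0},{"tx":0,"ty":0,"tz":0,"twist":0},{"tx":0,"ty":0,"tz":0,"twist":0},{"tx":0,"ty":0,"tz":0,"twist":0}]' 0.57
python3 - <<'E'
from h import *
cv2.imwrite("pics/w6.png",cams.camera("wrist")[:,:,::-1])
E
```

```text
t: 8.02
ee_pos: [453.7, -102.2, 114.8]
eef_rot: [-3.133, 0.003, -1.287]
contact_force: [0.5, -1.5, 0.6]
gripper_width: 0.431
```

View pics/w6.png

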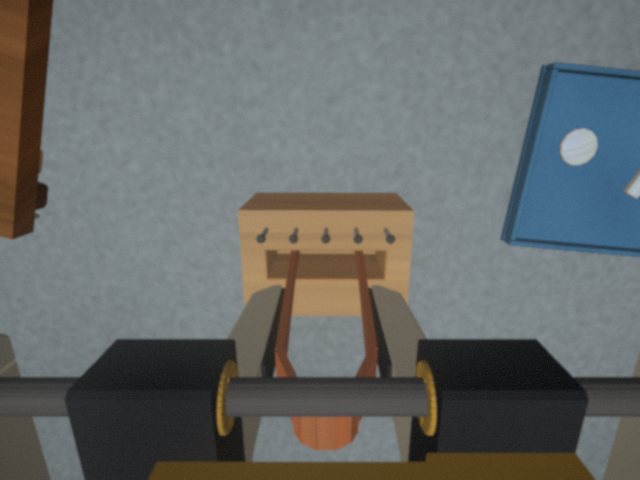

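The arms are squeezed between the pads (width about 40 mm). Now I'll lift straight up.

```bash
python3 -m handwheel '[{"tx":0,"ty":0,"tz":-5,"twist":0},{"tx":0,"ty":0,"tz":-15,"twist":0},{"tx":0,"ty":0,"tz":-30,"twist":0},{"tx":0,"ty":0,"tz":-50,"twist":0},{"tx":0,"ty":0,"tz":-70,"twist":0},{"tx":0,"ty":0,"tz":-90,"twist":0},{"tx":0,"ty":0,"tz":-110,"twist":0},{"tx":0,"ty":0,"tz":-125,"twist":0},{"tx":0,"ty":0,"tz":-125,"twist":0},{"tx":0,"ty":0,"tz":-125,"twist":0}]'
python3 - <<'E'
from h import *
delta([567.7,-364.8,235],0.188)
st=telemetry.get_state();np.save("st_w7.npy",st,allow_pickle=True)
cv2.imwrite("pics/w7.png",cams.camera("wrist")[:,:,::-1])
cv2.imwrite("pics/scene7.png",cams.camera("scene")[:,:,::-1])
crop("pics/scene7.png",240,60,150,200,3,"pics/c14.png")
E
```

```text
t: 8.9
ee_pos: [453.0, -102.8, 240.1]
eef_rot: [-3.133, 0.003, -1.287]
contact_force: [-0.4, -0.6, -2.4]
gripper_width: 0.431
delta [283.6 -36.8   4.7] twist -1.475 rows 6.9 11.8 pos [ 453.  -102.8  240.1] [-3.133e+00  3.000e-03 -1.287e+00] t 8.9
```

View pics/w7.png

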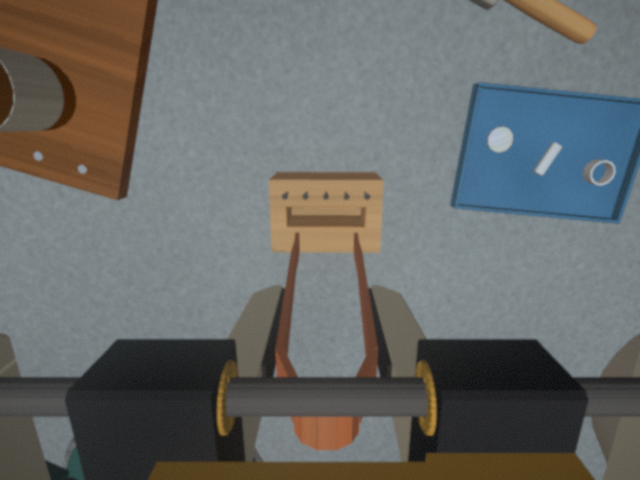

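View pics/c14.png

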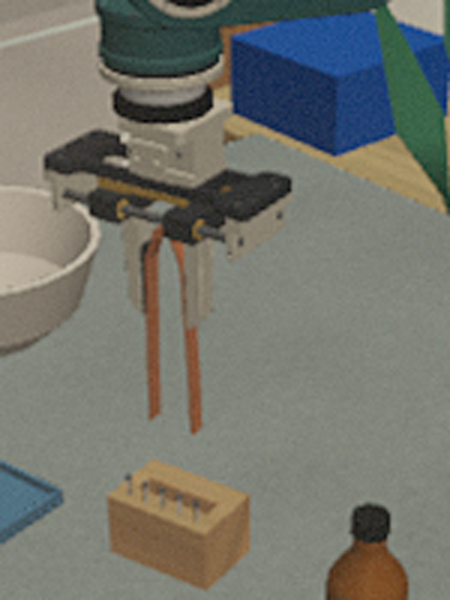

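The tongs came out cleanly and hang upright in the gripper, with the block's slot empty. Next I'll move over the ring.

```bash
python3 -m handwheel '[{"tx":15,"ty":-2,"tz":0,"twist":-0.08},{"tx":40,"ty":-5,"tz":0,"twist":-0.2},{"tx":65,"ty":-8,"tz":0,"twist":-0.32},{"tx":90,"ty":-12,"tz":0,"twist":-0.44},{"tx":115,"ty":-15,"tz":0,"twist":-0.56},{"tx":140,"ty":-18,"tz":0,"twist":-0.68},{"tx":165,"ty":-21,"tz":0,"twist":-0.8},{"tx":190,"ty":-25,"tz":0,"twist":-0.92},{"tx":215,"ty":-28,"tz":0,"twist":-1.04},{"tx":240,"ty":-31,"tz":0,"twist":-1.16},{"tx":260,"ty":-34,"tz":0,"twist":-1.28},{"tx":275,"ty":-36,"tz":0,"twist":-1.38},{"tx":283,"ty":-37,"tz":0,"twist":-1.475},{"tx":283,"ty":-37,"tz":0,"twist":-1.475},{"tx":283,"ty":-37,"tz":0,"twist":-1.475}]'
python3 - <<'E'
from h import *
st=telemetry.get_state();np.save("st_w8.npy",st,allow_pickle=True)
cv2.imwrite("pics/w8.png",cams.camera("wrist")[:,:,::-1])
delta([567.7,-364.8,155],0.188)
print(st["joint_pos"])
E
```

```text
t: 10.25
ee_pos: [566.9, -363.9, 236.1]
eef_rot: [-3.135, -0.005, 0.184]
contact_force: [-0.2, 1.0, -0.8]
gripper_width: 0.43
delta [ 0.1  1.8 81.7] twist -0.004 rows 2.0 0.0 pos [ 566.9 -363.6  236.7] [-3.136 -0.006  0.184] t 10.3
[-0.61205705  0.10960356  1.42046219  0.00787646  1.61245915 -0.79615637]
```

View pics/w8.png

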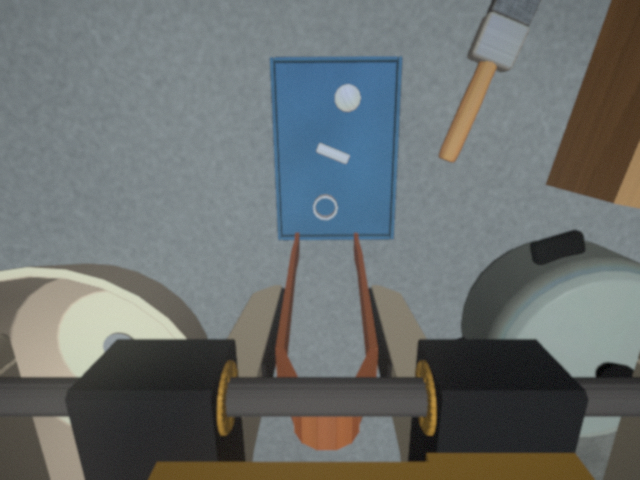

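The ring at (325,207) lies just ahead of the open tips at (297,235) and (357,235), with a bowl on the left and a pot on the right. I'll check how high those two stand against the gripper body.

```bash
python3 - <<'E'
from h import *
st=np.load("st_w8.npy",allow_pickle=True).item()
print("pot knob",tri("scene",(104,202),"side",(592,446)))
o=ray("wrist",(613,372),st);print("knob via wrist z=150",onz("wrist",(613,372),150,st))
print("bowl right edge at z 80,120",onz("wrist",(205,330),80,st),onz("wrist",(205,330),120,st))
for z in(60,90,120):print("bowl rim scene",z,onz("scene",(272,150),z),onz("scene",(230,130),z),onz("scene",(190,145),z))
# ring centre via wrist
crop("pics/w8.png",270,185,110,80,7,"pics/c15.png")
E
```

```text
pot knob (array([ 831.46536241, -438.45489109,  131.56791313]), np.float64(0.4844693779708183))
knob via wrist z=150 [ 809.91561429 -424.92783586  150.        ]
bowl right edge at z 80,120 [ 472.65160867 -490.48604278   80.        ] [ 482.3902818  -464.67170995  120.        ]
bowl rim scene 60 [ 248.08418731 -504.10775955   60.        ] [ 268.91007593 -733.66177507   60.        ] [ 437.80584004 -722.43151649   60.        ]
bowl rim scene 90 [ 281.76598927 -454.73366635   90.        ] [ 301.77125413 -675.24233054   90.        ] [ 464.01184595 -664.45458931   90.        ]
bowl rim scene 120 [ 315.44779123 -405.35957315  120.        ] [ 334.63243234 -616.82288601  120.        ] [ 490.21785185 -606.47766212  120.        ]
```

View pics/c15.png

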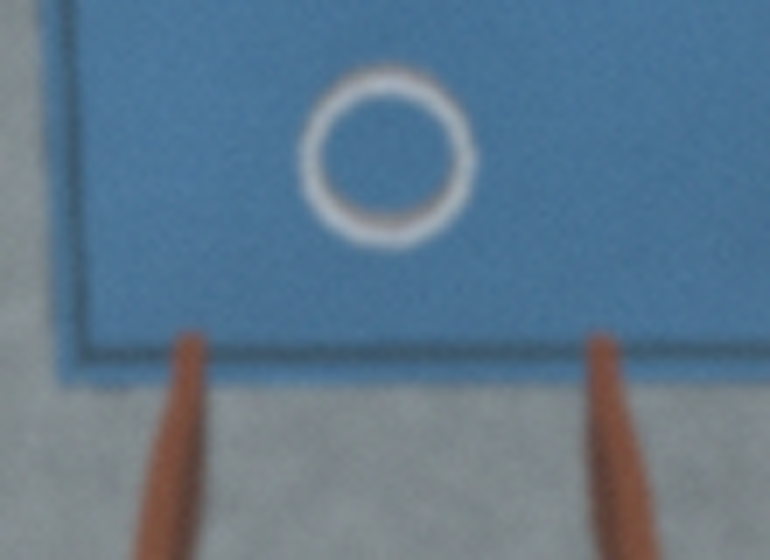

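```bash
cat >> h.py <<'E'
def tipdelta(ring,tipz,tt=(0.3,1.5,102),yaw=None):
    # shift needed so that tips' end midpoint is at ring xy, height tipz
    st=telemetry.get_state();R=Rn.from_euler('xyz',st["eef_rot"]).as_matrix()
    tip=st["ee_pos"]+R@np.array(tt);d=R.T@(np.array([ring[0],ring[1],tipz])-tip)
    print("tip",tip.round(1),"delta",d.round(1),"ee",st["ee_pos"].round(1),st["eef_rot"].round(3),st["contact_force"].round(1),"w",round(st["gripper_width"],3),"t",round(st["t"],2))
E
python3 - <<'E'
from h import *
st=np.load("st_w8.npy",allow_pickle=True).item()
r=onz("wrist",(324.9,207),16,st);print(r)
tipdelta([567.8,-364.3],60)
E
```

```text
[ 567.15611072 -363.86955714   16.        ]
tip [ 568.  -364.3  134.7] delta [-0.6  0.4 74.7] ee [ 566.9 -363.6  236.7] [-3.136 -0.006  0.184] [-0.9  0.1 -0.7] w 0.437 t 10.3
```

```bash
python3 -m handwheel '[{"tx":-0.5,"ty":0,"tz":20,"twist":0},{"tx":-0.5,"ty":0,"tz":45,"twist":0},{"tx":-0.5,"ty":0,"tz":70,"twist":0},{"tx":-0.5,"ty":0,"tz":88,"twist":0},{"tx":-0.5,"ty":0,"tz":92,"twist":0},{"tx":-0.5,"ty":0,"tz":92,"twist":0},{"tx":-0.5,"ty":0,"tz":92,"twist":0}]'
python3 - <<'E'
from h import *
st=telemetry.get_state();np.save("st_w9.npy",st,allow_pickle=True)
cv2.imwrite("pics/w9.png",cams.camera("wrist")[:,:,::-1])
tipdelta([567.4,-364.3],7)
crop("pics/w9.png",250,150,150,130,5,"pics/c16.png")
E
```

```text
t: 10.88
ee_pos: [567.0, -362.8, 145.9]
eef_rot: [-3.137, -0.006, 0.183]
contact_force: [0.7, 0.6, -1.2]
gripper_width: 0.436
tip [ 568.5 -364.    44.5] delta [-1.4  0.3 37.5] ee [ 567.3 -363.1  146.5] [-3.137 -0.007  0.184] [ 0.3 -0.4 -1.2] w 0.432 t 10.93
```

View pics/c16.png

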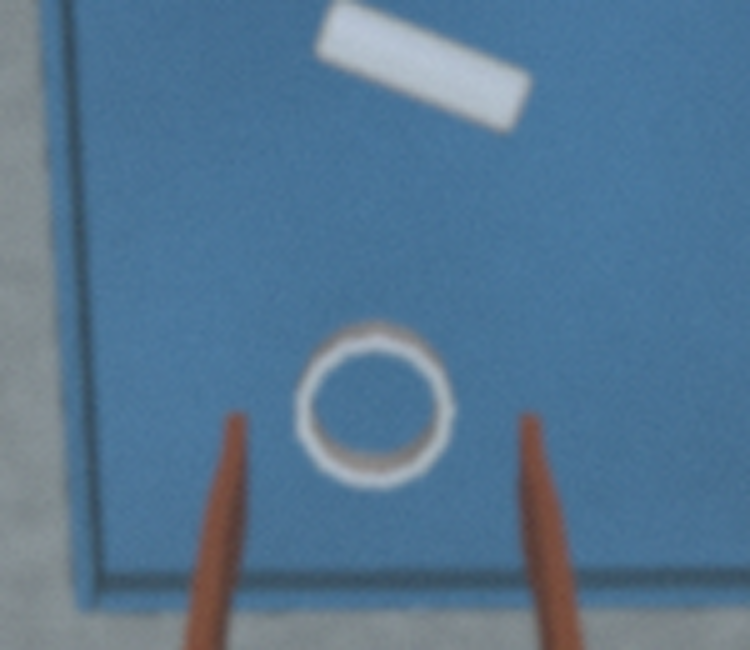

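```bash
python3 - <<'E'
from h import *
st=np.load("st_w9.npy",allow_pickle=True).item()
r=onz("wrist",(324.8,231.6),16,st);print(r);tipdelta(r,7)
E
python3 -m handwheel '[{"tx":-1.2,"ty":0.3,"tz":12,"twist":0},{"tx":-1.2,"ty":0.3,"tz":24,"twist":0},{"tx":-1.2,"ty":0.3,"tz":33,"twist":0},{"tx":-1.2,"ty":0.3,"tz":36,"twist":0},{"tx":-1.2,"ty":0.3,"tz":36,"twist":0},{"tx":-1.2,"ty":0.3,"tz":36,"twist":0}]'
python3 - <<'E'
from h import *
st=telemetry.get_state();np.save("st_w10.npy",st,allow_pickle=True)
cv2.imwrite("pics/w10.png",cams.camera("wrist")[:,:,::-1])
tipdelta([567.4,-364.3],7)
crop("pics/w10.png",250,170,150,130,5,"pics/c17.png")
E
```

```text
[ 567.3893815  -364.06645213   16.        ]
tip [ 568.5 -364.    44.5] delta [-1.3  0.1 37.5] ee [ 567.3 -363.1  146.5] [-3.137 -0.007  0.184] [ 0.3 -0.4 -1.2] w 0.432 t 10.93
t: 11.43
ee_pos: [566.3, -363.4, 110.3]
eef_rot: [-3.137, -0.007, 0.184]
contact_force: [-0.3, 0.3, -0.9]
gripper_width: 0.432
tip [ 567.7 -364.4    8.7] delta [-0.3 -0.1  1.7] ee [ 566.5 -363.5  110.7] [-3.137 -0.007  0.184] [-1.1 -0.4 -1. ] w 0.434 t 11.48
```

View pics/c17.png

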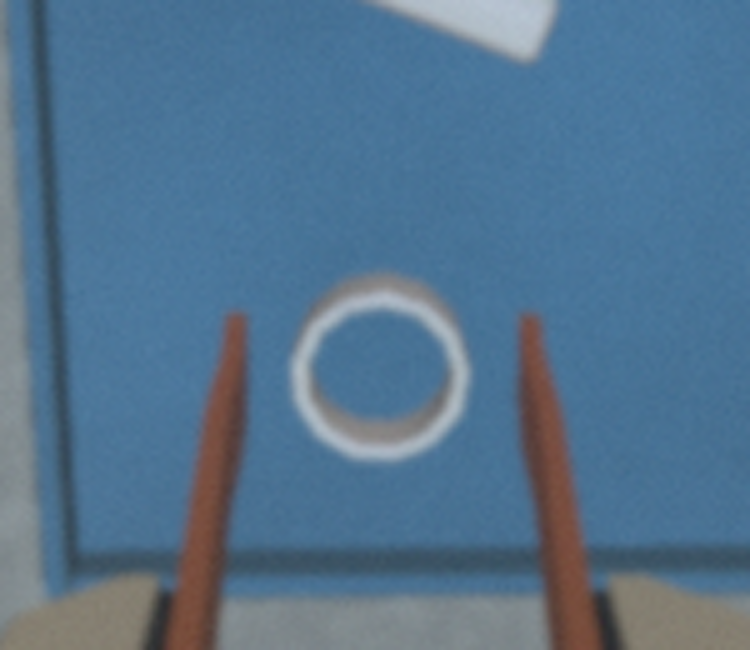

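The ring is centred between the tips and the tip ends are about 8.7 mm up. I'll go down 2 mm more, then squeeze.

```bash
python3 -m handwheel '[{"tx":-0.3,"ty":0,"tz":1,"twist":0},{"tx":-0.3,"ty":0,"tz":2,"twist":0},{"tx":-0.3,"ty":0,"tz":2,"twist":0},{"tx":-0.3,"ty":0,"tz":2,"twist":0}]'
python3 -m handwheel '[{"tx":0,"ty":0,"tz":0,"twist":0},{"tx":0,"ty":0,"tz":0,"twist":0},{"tx":0,"ty":0,"tz":0,"twist":0},{"tx":0,"ty":0,"tz":0,"twist":0},{"tx":0,"ty":0,"tz":0,"twist":0},{"tx":0,"ty":0,"tz":0,"twist":0},{"tx":0,"ty":0,"tz":0,"twist":0},{"tx":0,"ty":0,"tz":0,"twist":0},{"tx":0,"ty":0,"tz":0,"twist":0},{"tx":0,"ty":0,"tz":0,"twist":0}]' 1
python3 - <<'E'
from h import *
tipdelta([567.4,-364.3],7)
cv2.imwrite("pics/w11.png",cams.camera("wrist")[:,:,::-1])
crop("pics/w11.png",250,170,150,130,5,"pics/c18.png")
E
```

```text
t: 11.82
ee_pos: [566.2, -363.6, 108.8]
eef_rot: [-3.138, -0.007, 0.184]
contact_force: [0.1, 0.7, -0.8]
gripper_width: 0.432
t: 12.65
ee_pos: [566.3, -363.6, 108.9]
eef_rot: [-3.138, -0.007, 0.184]
contact_force: [0.2, 1.4, 1.0]
gripper_width: 0.369
tip [ 567.5 -364.5    6.9] delta [-0.  -0.2 -0.1] ee [ 566.3 -363.6  108.9] [-3.138 -0.007  0.184] [0.2 1.4 1. ] w 0.369 t 12.65
```

View pics/c18.png

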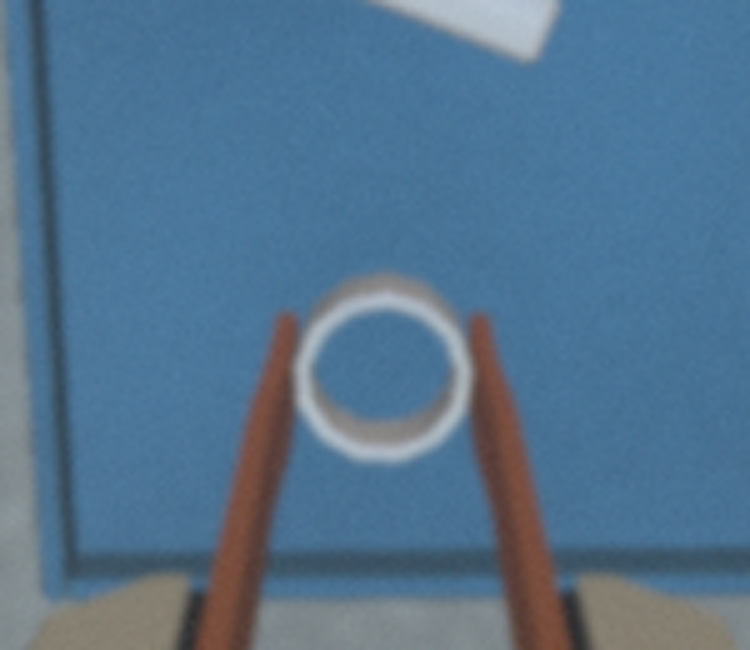

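The tips are closed on the ring: the width is 34.3 mm, close to the 35 mm expected. I'll lift gently.

```bash
python3 -m handwheel '[{"tx":0,"ty":0,"tz":0,"twist":0},{"tx":0,"ty":0,"tz":0,"twist":0},{"tx":0,"ty":0,"tz":-2,"twist":0},{"tx":0,"ty":0,"tz":-6,"twist":0},{"tx":0,"ty":0,"tz":-12,"twist":0},{"tx":0,"ty":0,"tz":-20,"twist":0},{"tx":0,"ty":0,"tz":-29,"twist":0},{"tx":0,"ty":0,"tz":-38,"twist":0},{"tx":0,"ty":0,"tz":-47,"twist":0},{"tx":0,"ty":0,"tz":-56,"twist":0},{"tx":0,"ty":0,"tz":-65,"twist":0},{"tx":0,"ty":0,"tz":-74,"twist":0},{"tx":0,"ty":0,"tz":-82,"twist":0},{"tx":0,"ty":0,"tz":-90,"twist":0},{"tx":0,"ty":0,"tz":-96,"twist":0},{"tx":0,"ty":0,"tz":-100,"twist":0},{"tx":0,"ty":0,"tz":-102,"twist":0},{"tx":0,"ty":0,"tz":-102,"twist":0},{"tx":0,"ty":0,"tz":-102,"twist":0},{"tx":0,"ty":0,"tz":-102,"twist":0}]'
python3 - <<'E'
from h import *
tipdelta([567.4,-364.3],107)
for n in("wrist","side","scene"):cv2.imwrite(f"pics/{n}12.png",cams.camera(n)[:,:,::-1])
crop("pics/side12.png",250,240,190,240,3,"pics/c19.png")
crop("pics/scene12.png",170,80,160,180,3,"pics/c20.png")
E
```

```text
t: 14.37
ee_pos: [565.5, -364.0, 210.4]
eef_rot: [-3.137, -0.007, 0.184]
contact_force: [-0.9, 0.1, -1.6]
gripper_width: 0.363
tip [ 566.6 -364.9  108.4] delta [ 0.8 -0.4  1.4] ee [ 565.5 -364.   210.4] [-3.137 -0.007  0.184] [-0.9  0.1 -1.6] w 0.363 t 14.37
```

View pics/wrist12.png

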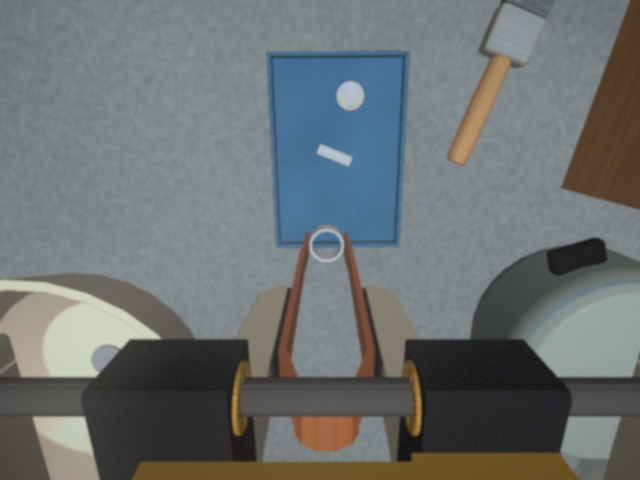

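View pics/c19.png

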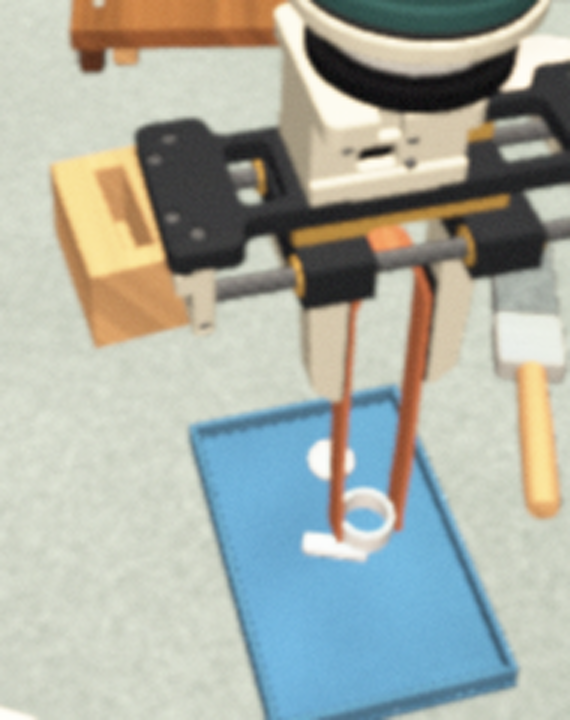

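View pics/c20.png

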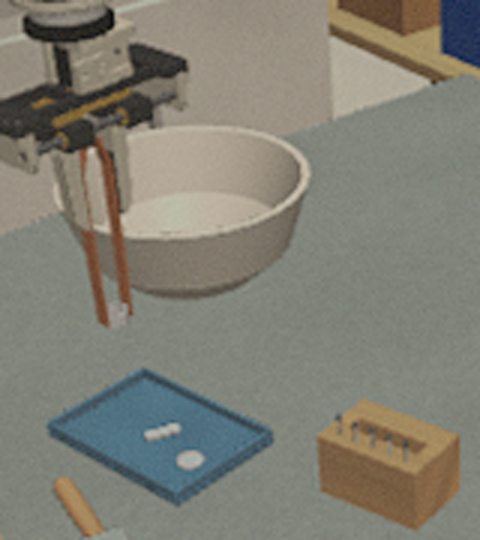

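The ring is held between the tips, level and about 10 cm up, and the disc and bar are still in the tray. I'll hold for a moment to check for slip and look at the stool once more.

```bash
python3 -m handwheel '[{"tx":0,"ty":0,"tz":0,"twist":0},{"tx":0,"ty":0,"tz":0,"twist":0},{"tx":0,"ty":0,"tz":0,"twist":0},{"tx":0,"ty":0,"tz":0,"twist":0},{"tx":0,"ty":0,"tz":0,"twist":0},{"tx":0,"ty":0,"tz":0,"twist":0},{"tx":0,"ty":0,"tz":0,"twist":0},{"tx":0,"ty":0,"tz":0,"twist":0},{"tx":0,"ty":0,"tz":0,"twist":0},{"tx":0,"ty":0,"tz":0,"twist":0},{"tx":0,"ty":0,"tz":0,"twist":0},{"tx":0,"ty":0,"tz":0,"twist":0}]'
python3 - <<'E'
from h import *
a=cv2.imread("pics/wrist12.png");b=cams.camera("wrist")[:,:,::-1]
cv2.imwrite("pics/w13.png",b);cv2.imwrite("pics/scene13.png",cams.camera("scene")[:,:,::-1])
x=np.hstack([i[200:280,270:390] for i in(a,b)]);y=cv2.imread("pics/scene13.png")[225:385,280:520]
cv2.imwrite("pics/c21.png",np.vstack([cv2.resize(x,(720,240)),cv2.resize(y,(720,480))[:350]]))
E
```

```text
t: 15.52
ee_pos: [565.5, -364.1, 210.5]
eef_rot: [-3.137, -0.007, 0.183]
contact_force: [-0.0, -0.3, -1.1]
gripper_width: 0.368
```

View pics/c21.png

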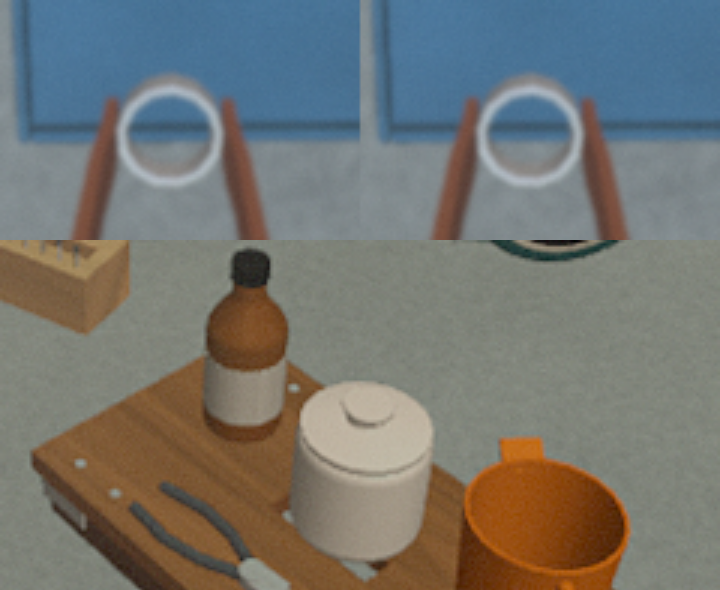

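The ring hasn't slipped over a second, the lid is down, and the bottle, jug and pliers haven't moved. Handing in.

```bash
python3 -c "
from plant import robot
print(robot.close_job())"
```

```text
the job is handed in; nothing more can be done
None
```

The job is done and handed in at about 15.6 s. The salt jar lid is fully home, and the tongs are holding the band ring still about 10 cm over the tray.

- **Lid:** I pressed the knob with the shut fingers until it stopped. The measured height held at 166.0 mm while the downward force rose to about 27 N, with up to about 14 N sideways. The pictures afterwards show no gasket gap.
- **Tongs and ring:** I lifted the tongs straight out of the block and closed their tips on the ring. The squeeze width was 34 mm, against about 35 mm expected. The fingers never came near the tray pieces.
- **Last checks:** Over a one-second hold, the ring did not move between the tips, the opening held steady (0.363, then 0.368) and the arm moved about 0.1 mm. The ring's middle is about 112 mm above the counter. The disc and bar still lie in the tray, and the jug, bottle and pliers are where they were.
- **Disagreements:** My first move was refused because some row values were missing, and nothing moved. While I was pressing the lid, the fingers met the knob about 3 mm lower than expected, but the stop height agreed with the task. The tool is tilted by under 0.01 rad, and I allowed for that when lining up the tips.

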